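# Hang the counter sign from under the notepads

### The job

Slide the sign plate by its grip bar out from under the notepads, leaving the pads lying stacked in their tray, and hang it on the sloping stand: put the keyhole's wide hole over the screw head and pull the plate down the slope until the screw is fully home in the narrow slot. Leave it lying flat on the board with its front outwards, straight up and down the slope, and let go; do not disturb the other things on the counter.

Things in the scene. Friction and masses are not known exactly. Their poses are not given: they have to be found in the camera images.
- plate_mid (a point): Centre of the white sign plate, 170 x 90 x 6 mm, 0.17 kg, black arrow, one keyhole. Plate axes (same for all plate_ points): x along its length, from the grip bar end to the keyhole end; y across; z out of its front face (up, as it lies in the tray). It starts in the tray, keyhole end under the pads, grip bar end free.
- plate_grip (a point): Centre of the plate's grey grip bar, which stands on its front face: 14 mm thick along x, 64 mm long along y, 34 mm tall along z. 62 mm from plate_mid towards -x (23 mm from that end) and 17 mm out from the front face. At the start about 45 mm of free plate lies between it and the tray's front bar.
- plate_entry (a point): Centre of the keyhole's wide entry hole (eight-sided, 28 mm across), at mid thickness of the plate: 100 mm from plate_grip along +x and 20 mm from it towards the back (-z). Entry and slot go right through the plate.
- plate_seat (a point): Where the screw shank ends up in the keyhole's narrow slot (13 mm wide) when fully home: at mid thickness, 28 mm from plate_entry along plate +x; the slot ends 4.5 mm beyond it.
- tray: Fixed black pad tray, 195 x 134 mm, open to its front (-x). Axes: x back, y left, z up; origin on the counter, near where plate_mid starts. Floor 4 mm thick, from x = -92 to 102 mm. Side and back walls 44 mm high, back wall's inner face at x = 97 mm.
- tray_bar (a point): Middle of the tray's front bar, at tray x = -7.5 mm, 25 mm above the counter; axes as the tray's. The bar is 6 mm thick along x, crosses the whole width and spans 14 to 36 mm above the counter: the plate (4 to 10 mm above it) passes below, the pads are held back. The plate is clear of the bar once drawn 105 mm towards tray -x.
- screw (a point): Point on the axis of the screw in the sloping board, 3 mm out from the board's face (mid thickness of a plate lying there). Axes: x up the slope, y across, z out of the board, which slopes 33 degrees from horizontal. Hung fully home, plate_seat lies here with the plate's axes along these. Shank 9 mm across, 10 mm free between board and head.
- screw_head (a point): Top of the steel screw head: 20 mm across, 5 mm thick, 12 mm out from screw; axes as screw. The board (plywood, on a fixed stand) is 250 x 200 mm; it reaches 65 mm up the slope and 185 mm down the slope from the screw, 100 mm to each side.
- pad_low: Lowest notepad, 92 x 112 x 14 mm, 0.1 kg, resting on the plate in the tray; origin at the centre of its underside, z up. It drops 6 mm to the tray floor when the plate is gone.
- pad_mid: Middle notepad, 86 x 104 x 12 mm, on pad_low; origin at the centre of its underside.
- pad_top: Top notepad, 74 x 95 x 10 mm, on pad_mid; origin at the centre of its underside. The stack's top is 46 mm above the counter.
- calculator: Bystander: calculator, 140 x 76 x 16 mm, loose on the counter; origin at the centre of its underside.
- stapler: Bystander: stapler, 130 x 34 mm, 50 mm high, loose on the counter; origin at the centre of its underside.
- pen_cup: Bystander: grey pen cup, 76 mm across, 95 mm high, pens to 155 mm, loose on the counter; origin at the centre of its underside.
- mug: Bystander: white mug, 80 mm across, 90 mm high, loose on the counter; origin at the centre of its underside.
- tape: Bystander: tape dispenser, 150 x 60 mm, 83 mm high, loose on the counter; origin at the centre of its underside.
- ledger: Bystander: ledger book, 214 x 154 x 20 mm, loose on the counter; origin at the centre of its underside.
- coin_dish: Bystander: flat coin dish, 120 mm across, 25 mm high, loose on the counter; origin at the centre of its underside.
Things that resemble listed ones, but are neither listed nor needed, are in the scene too. What is shaped like the pad_mid but turquoise is not meant.

How it is judged:
On the way, in this order (a step that is already met when the one before it is completed fails the run):
1. the plate has been drawn out of the tray and the three pads are still lying in it ((x of plate_entry in the frame of tray below -0.055 m or z of plate_entry in the frame of tray above 0.1 m) and x of pad_low in the frame of tray between 0.02 and 0.075 m and y of pad_low in the frame of tray between -0.035 and 0.035 m and angle between each of pad_low, pad_mid, pad_top's own z axis and vertical below 0.15 rad and x of pad_mid in the frame of tray between 0.02 and 0.075 m and y of pad_mid in the frame of tray between -0.035 and 0.035 m and x of pad_top in the frame of tray between 0.02 and 0.075 m and y of pad_top in the frame of tray between -0.035 and 0.035 m), for 0.1 s.
2. the keyhole's entry is over the screw: the plate close to the board with the shank through its wide hole (distance between plate_entry and screw below 0.009 m and angle between the z axis of plate_grip and the z axis of screw, either way round below 0.1 rad and z of plate_grip in the frame of screw above 0 m).
At the end, for the whole second after the job is handed in: The screw is home in the slot (plate_seat within 6 mm of the screw point), the plate lies flat on the board, front outwards (within 0.1 rad), straight along the slope (within 0.12 rad); the three pads still lie flat (within 0.15 rad) in the tray (distance between plate_seat and screw below 0.006 m and angle between the x axis of plate_grip and the x axis of screw, either way round below 0.12 rad and angle between the z axis of plate_grip and the z axis of screw, either way round below 0.1 rad and z of plate_grip in the frame of screw above 0 m and x of pad_low in the frame of tray between 0.02 and 0.075 m and y of pad_low in the frame of tray between -0.035 and 0.035 m and angle between each of pad_low, pad_mid, pad_top's own z axis and vertical below 0.15 rad and x of pad_mid in the frame of tray between 0.02 and 0.075 m and y of pad_mid in the frame of tray between -0.035 and 0.035 m and x of pad_top in the frame of tray between 0.02 and 0.075 m and y of pad_top in the frame of tray between -0.035 and 0.035 m); the robot touches nothing.
It fails at once if a bystander pushed more than 30 mm from its place (distance of any of calculator, stapler, pen_cup, mug, tape, ledger, coin_dish from where it was at the start of the episode above 0.03 m).
It fails at once if a notepad lifted out of the stack or tipped over (distance of any of pad_low, pad_mid, pad_top from where it was at the start of the episode above 0.05 m or angle between any of pad_low, pad_mid, pad_top's own z axis and vertical above 0.6 rad).
It also fails if it takes over 54 s, if anything falls off the work surface, if the arm or the gripper's body presses on something with over 40 N, if the wrist force passes 120 N, or if a joint passes its speed limit or range.

### The arm

A 6-joint arm with a two-finger parallel gripper is mounted at the origin on the work surface. World frame = base frame: x ahead of the robot, y to its left, z up, the work surface at z = 0. Lengths are in m, angles in rad, forces in N, time in s.
With the tool pointing down it reaches from about 0.3 to 0.875 m from the base axis. Payload 6.4 kg.
Tool frame: the origin (TCP) lies on the centre line of the jaws, within the pads' length; the fingertips stand 11 mm ahead of it and the grasp point (between the pads) lies 8 mm behind it; x points along the fingers, y is the direction in which the jaws open and shut, and the axes are right-handed (so a half turn about x gives the same grasp; the last joint's range is limited). The gripper opens to 85 mm and grips with 20 to 120 N. Pads are 22 mm wide; open, the fingers measure 114 mm over their backs; the gripper's body (76 mm by 85 mm) begins 54 mm behind the grasp point. The pads swing forward as they close: fully open they stand 13 mm farther back than shut.
Start: joints at [1.059, 0.181, 1.607, -0, 1.354, -0.206], TCP at [0.173, 0.548, 0.242] pointing down, gripper open.
Joint ranges: [-2.99, 2.99], [-0.89, 2.07], [0.3, 2.58], [-1.14, 4.28], [0, 2.63], [-3.12, 3.12]. Speed limits (rad/s): [2.57, 2.57, 3.01, 3.14, 3.14, 3.14].

### API

Orientations are given as a unit quaternion [w, x, y, z].
In Python, from bench import ctrl, camera, hand_in gives the robot as it stands. The module is installed in compiled form; this text tells all that it offers.
- The arm moves only by the tool drive_tool, never from a script. Its argument "increments" is a list of rows, each a list of 7 numbers: the shift along the tool's x, y, z in m, then the turn, a rotation vector about the tool's x, y, z in degrees, then the gripper's target within -1 to 1 (fully open at 1, half-way at 0, shut at -1). In form: [[dx, dy, dz, rx, ry, rz, claw], ...]. A call has 1 to 10 rows; each row shifts and turns the commanded pose from where the row before left it, along the tool's axes as they then stand; what a row does not reach is not made up. A row lasts 1/8 s, in which the tool goes at most 62.5 mm and 10.7 degrees, less where a joint would pass 70% of its speed; a pose out of reach is approached as far as the arm can. A call is refused whole if a number of a shift passes 0.0625 or a number of a turn 10.7, either way. A call with a gripper value outside its range is refused whole. The fingers move at their own pace and stop on an object; the grip force is fixed at half the most. Time passes only in rows, so rows that do not move let the fingers close. It gives the time, the measured TCP pose, the force and the opening at its end, in the units of the state.
- ctrl.get_obs(): the state, without advancing time (a new reading comes with each control period).
- camera(name): name is "scene" or "top" or "wrist"; returns a dict with "img" (480x640x3 uint8, red, green, blue), "depth" (480x640 float32, m along the optical axis (not along the pixel's ray), 0 where there is no reading), "fx", "fy", "cx", "cy" (pixels), "world_from_camera" (4x4, takes a point from camera to world coordinates); the wrist camera has in their place "hand_eye" (4x4, takes a point from camera to tool coordinates, whose origin is the TCP and whose axes are the tool frame's). Camera axes: x right, y down, z forward; pixel columns grow to the right and rows downward; lengths in m; the calibration is good to about 2 mm. A picture is of the moment at which its call begins: read the wrist's pose just before it.
- hand_in(): hands the job in, once; it reports no verdict.
The state is a dict: "time_s": time; "q": joint angles; "dq": joint speeds; "joint_efforts": joint torques, N m; "eef_pos": TCP position; "eef_rot": TCP orientation; "wrist_force": force on the tool from outside, world axes, zero at the start; "torque": the same for the moment, N m; "opening": opening from 0.0 (shut) to 1.0 (fully open).
Only numpy, scipy, OpenCV 4.12 (cv2) and the standard library are available. Lean on these libraries where they do the work, as an engineer would, in place of code of your own. Each camera call takes 0.05 s, during which the arm holds its last target.

## Working session

There is one attempt and no reset: what is moved stays moved. The work goes in short steps, Python scripts to look and compute and a tool call to move; the robot and the scene stay as the last step left them, time stands still between calls to the robot, and variables do not carry over. Pictures are saved under pics/ and viewed, and the job is handed in when it is done.

Besides the shell and the picture viewer there is one more tool, called after "Call:" as a command line: name --pt "numbers of a row" for each row, then --argument value for the rest. drive_tool: Moves the arm, as the interface text tells. Its arguments: {"type":"object","properties":{"increments":{"type":"array","items":{"type":"array","items":{"type":"number"}}}},"required":["increments"]}

```bash
mkdir -p pics; cat > h.py <<'E'
import numpy as np, cv2
from bench import ctrl, camera, hand_in
from scipy.spatial.transform import Rotation as R
def pose():
    o=ctrl.get_obs(); q=o['eef_rot']; T=np.eye(4); T[:3,:3]=R.from_quat([q[1],q[2],q[3],q[0]]).as_matrix(); T[:3,3]=o['eef_pos']; return T
def shot(n,f):
    T=pose(); c=camera(n); cv2.imwrite('pics/'+f,c['img'][:,:,::-1])
    c['W']=T@c['hand_eye'] if n=='wrist' else c['world_from_camera']
    np.savez('pics/'+f[:-4]+'.npz',img=c['img'],depth=c['depth'],K=[c['fx'],c['fy'],c['cx'],c['cy']],W=c['W'])
    return c
def load(f): return dict(np.load('pics/'+f+'.npz'))
def ptd(c,u,v):
    fx,fy,cx,cy=c['K']; d=c['depth'][int(v),int(u)]
    p=c['W']@np.array([(u-cx)/fx*d,(v-cy)/fy*d,d,1]); return p[:3]
def ptz(c,u,v,z):
    fx,fy,cx,cy=c['K']; r=c['W'][:3,:3]@np.array([(u-cx)/fx,(v-cy)/fy,1]); o=c['W'][:3,3]
    return o+r*(z-o[2])/r[2]
def cloud(c):
    fx,fy,cx,cy=c['K']; v,u=np.mgrid[:480,:640]; d=c['depth']
    P=np.stack([(u-cx)/fx*d,(v-cy)/fy*d,d],-1)@c['W'][:3,:3].T+c['W'][:3,3]; return P
E
python3 - <<'E'
from h import *
print(ctrl.get_obs())
for n in['scene','top','wrist']:
    c=shot(n,n+'0.png'); print(n,c['fx'],c['cx'],c['cy'],np.round(c['W'],3).tolist())
E
```

```text
{'time_s': 0.0, 'q': array([ 1.05868108e+00,  1.81550150e-01,  1.60798969e+00, -1.92130576e-05,
        1.35377215e+00, -2.06331548e-01]), 'dq': array([-2.42289600e-03, -1.17090909e-03,  6.02174683e-04,  4.78062059e-04,
       -8.37342416e-05,  3.64815837e-04]), 'joint_efforts': array([ 6.96326770e-04, -4.44879341e+01, -3.51337945e+01, -1.63883615e-04,
        9.13036958e-03,  4.43673139e-05]), 'eef_pos': array([0.1728452 , 0.54786313, 0.24138785]), 'eef_rot': array([ 0.69865071,  0.10711726,  0.69906569, -0.10826007]), 'wrist_force': array([ 0.2423318 ,  0.59225444, -0.33227392]), 'torque': array([ 0.00736811,  0.01573858, -0.03354847]), 'opening': 1.0007546036609594}
scene 587.8569468289701 332.60748137647954 244.97887958429783 [[-0.841, 0.308, -0.444, 1.348], [0.541, 0.47, -0.698, 1.279], [-0.006, -0.827, -0.562, 1.138], [0.0, 0.0, 0.0, 1.0]]
top 536.8379887821914 312.0124095320487 238.32281767076998 [[0.025, -0.992, 0.12, 0.36], [-1.0, -0.025, -0.003, -0.008], [0.006, -0.12, -0.993, 1.469], [0.0, 0.0, 0.0, 1.0]]
wrist 382.8587276727617 322.66799672955904 241.09466063906657 [[0.301, 0.903, 0.307, 0.093], [0.954, -0.285, -0.098, 0.574], [-0.001, 0.322, -0.947, 0.374], [0.0, 0.0, 0.0, 1.0]]
```

View pics/scene0.png

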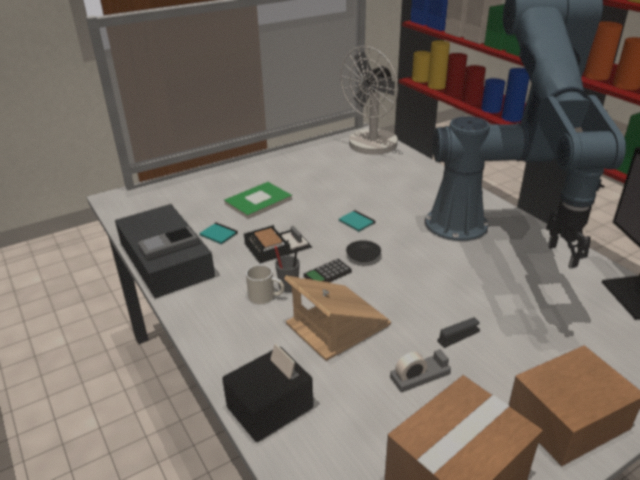

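View pics/top0.png

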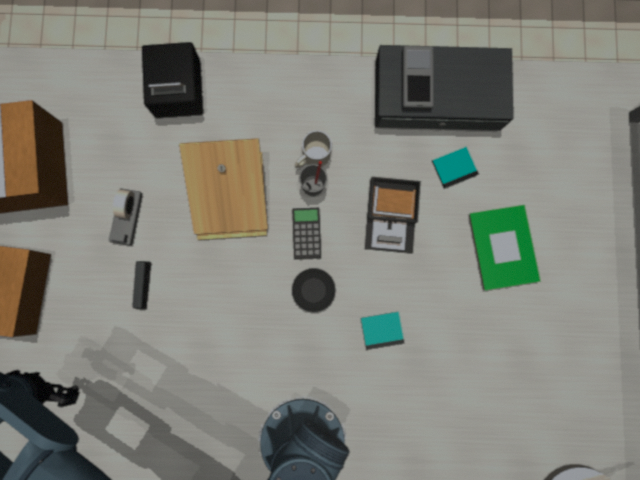

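View pics/wrist0.png

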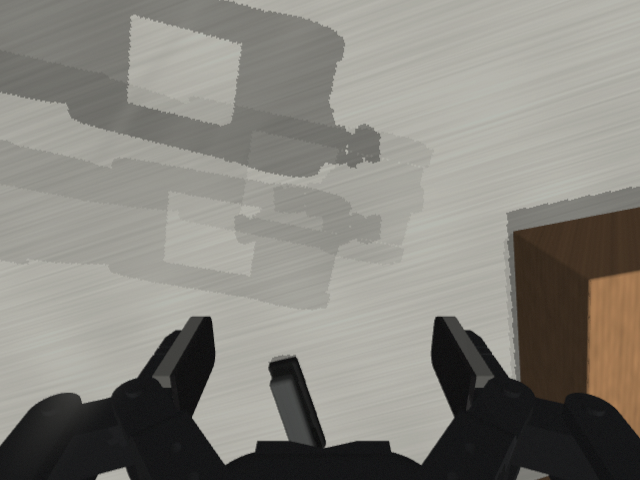

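```bash
python3 - <<'E'
from h import *
c=load('top0'); im=c['img'][:,:,::-1]
a=cv2.resize(im[165:265,345:445],(600,600),interpolation=cv2.INTER_CUBIC); 
b=cv2.resize(im[125:255,170:290],(552,598),interpolation=cv2.INTER_CUBIC)
cv2.imwrite('pics/ta.png',a); cv2.imwrite('pics/tb.png',b)
P=cloud(c)
for u,v in[(393,213),(394,203),(388,240),(222,169),(222,180),(222,220),(200,200),(250,200)]: print(u,v,P[v,u].round(4))
# board plane
m=np.zeros((480,640),bool); m[150:232,195:258]=1; m[160:178,212:232]=0
Q=P[m]; Q=Q[c['depth'][m]>0]; cen=Q.mean(0); s=np.linalg.svd(Q-cen,full_matrices=False)
n=s[2][2]; n*=np.sign(n[2]); print('plane',cen,n,np.degrees(np.arccos(n[2])),((Q-cen)@n).std())
E
```

```text
393 213 [ 0.6077 -0.2292  0.0419]
394 203 [ 0.6337 -0.2306  0.0493]
388 240 [ 0.5339 -0.2161  0.0431]
222 169 [0.6909 0.2187 0.1461]
222 180 [0.6704 0.2233 0.1121]
222 220 [0.5759 0.2293 0.0479]
200 200 [0.6224 0.2838 0.0813]
250 200 [0.6267 0.1533 0.0763]
plane [0.64186484 0.2140558  0.09075235] [-0.54393083 -0.05199254  0.83751778] 33.121076124766375 0.0029594285571241975
```

View pics/ta.png

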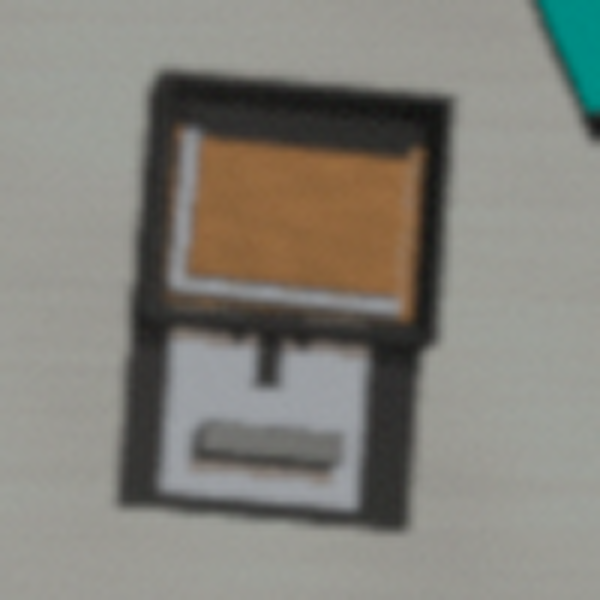

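View pics/tb.png

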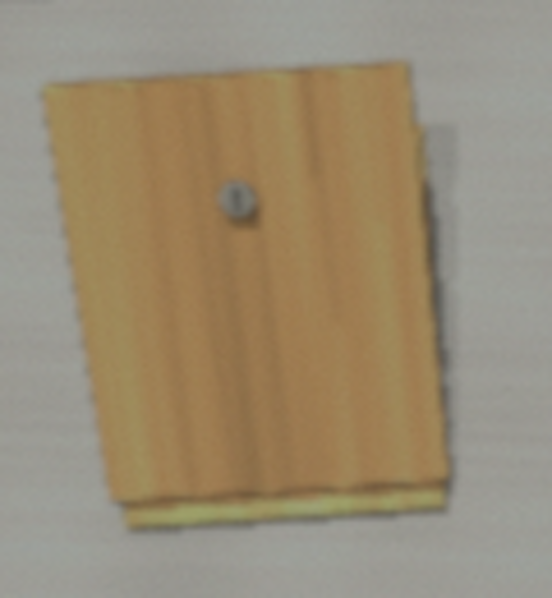

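```bash
python3 - <<'E'
from h import *
T=pose(); print(T.round(3)); c=camera('wrist'); print(c['hand_eye'].round(3))
E
```

```text
[[-0.001  0.301  0.954  0.173]
 [-0.001  0.954 -0.301  0.548]
 [-1.    -0.001 -0.     0.242]
 [ 0.     0.     0.     1.   ]]
[[-0.    -0.322  0.947 -0.133]
 [ 1.    -0.     0.     0.001]
 [ 0.     0.947  0.322 -0.084]
 [ 0.     0.     0.     1.   ]]
```

```bash
cat >> h.py <<'E'
def rows(T0,T1,claw,n=None,vmax=0.058,wmax=9.5):
    d=np.linalg.norm(T1[:3,3]-T0[:3,3]); rv=R.from_matrix(T0[:3,:3].T@T1[:3,:3]).as_rotvec(degrees=True)
    n=n or max(1,int(np.ceil(max(d/vmax,np.linalg.norm(rv)/wmax))))
    Tc=T0.copy(); out=[]
    for i in range(1,n+1):
        Rg=T0[:3,:3]@R.from_rotvec(rv*i/n,degrees=True).as_matrix(); pg=T0[:3,3]+(T1[:3,3]-T0[:3,3])*i/n
        t=np.round(Tc[:3,:3].T@(pg-Tc[:3,3]),4); r=np.round(R.from_matrix(Tc[:3,:3].T@Rg).as_rotvec(degrees=True),2)
        out.append([*(t+0.).tolist(),*(r+0.).tolist(),claw]); Tc[:3,3]+=Tc[:3,:3]@t; Tc[:3,:3]=Tc[:3,:3]@R.from_rotvec(r,degrees=True).as_matrix()
    for k in range(0,n,10): print('['+', '.join('['+', '.join('%g'%a for a in x)+']' for x in out[k:k+10])+']')
    return Tc
def mk(p,x,y):
    x=np.array(x,float);x/=np.linalg.norm(x); y=np.array(y,float); y-=x*(x@y); y/=np.linalg.norm(y)
    T=np.eye(4); T[:3,0]=x;T[:3,1]=y;T[:3,2]=np.cross(x,y);T[:3,3]=p; return T
def yaw(p,deg): a=np.radians(deg); return mk(p,[0,0,-1],[np.cos(a),np.sin(a),0])
E
python3 - <<'E'
from h import *
rows(pose(),yaw([0.56,-0.22,0.25],-5),0.0,n=15)
E
```

```text
[[-0.0005, -0.0411, 0.04, 5.17, 0, 0, 0], [-0.0005, -0.0372, 0.0436, 5.16, 0, 0.01, 0], [-0.0006, -0.0333, 0.0467, 5.17, 0.01, 0, 0], [-0.0005, -0.0288, 0.0496, 5.16, 0, 0, 0], [-0.0005, -0.0243, 0.0519, 5.17, 0, 0.01, 0], [-0.0005, -0.0196, 0.0539, 5.16, 0, 0, 0], [-0.0006, -0.0145, 0.0555, 5.17, 0.01, 0.01, 0], [-0.0005, -0.0096, 0.0565, 5.16, 0, 0, 0], [-0.0006, -0.0044, 0.0572, 5.17, 0, 0, 0], [-0.0005, 0.0008, 0.0573, 5.16, 0, 0.01, 0]]
[[-0.0006, 0.0059, 0.057, 5.17, 0, 0, 0], [-0.0005, 0.011, 0.0563, 5.16, 0.01, 0, 0], [-0.0006, 0.016, 0.0551, 5.17, 0, 0.01, 0], [-0.0005, 0.021, 0.0533, 5.16, 0, 0, 0], [-0.0006, 0.0256, 0.0513, 5.17, 0, 0.01, 0]]
```

```bash
python3 - <<'E'
from h import *
rows(pose(),yaw([0.60,0.24,0.30],3),0.0)
E
```

```text
[[-0.0058, -0.0165, 0.05, 6.95, 0, 0.01, 0], [-0.0058, -0.0104, 0.0516, 6.95, 0, 0, 0], [-0.0059, -0.004, 0.0525, 6.94, 0.01, 0.01, 0], [-0.0058, 0.0023, 0.0526, 6.95, 0, 0, 0], [-0.0058, 0.0087, 0.052, 6.95, 0, 0.01, 0], [-0.0058, 0.015, 0.0505, 6.95, 0.01, 0, 0], [-0.0059, 0.0209, 0.0483, 6.94, 0, 0.01, 0], [-0.0058, 0.0266, 0.0454, 6.95, 0, 0.01, 0], [-0.0058, 0.0319, 0.0419, 6.95, 0, 0, 0], [-0.0059, 0.0367, 0.0377, 6.95, 0.01, 0.01, 0]]
```

Call:
drive_tool --pt "-0.006 -0.0165 0.05 6.95 0 0 0" --pt "-0.006 -0.0104 0.0516 6.95 0 0 0" --pt "-0.006 -0.004 0.0525 6.95 0 0 0" --pt "-0.006 0.0023 0.0526 6.95 0 0 0" --pt "-0.006 0.0087 0.052 6.95 0 0 0" --pt "-0.006 0.015 0.0505 6.95 0 0 0" --pt "-0.006 0.021 0.0483 6.95 0 0 0" --pt "-0.006 0.0266 0.0454 6.95 0 0 0" --pt "-0.006 0.032 0.042 6.95 0 0 0" --pt "-0.006 0.0367 0.0377 6.95 0 0 0"

```text
time_s: 1.45
eef_pos: [0.6014, 0.239, 0.3022]
eef_rot: [0.512, 0.488, 0.512, -0.488]
wrist_force: [0.2, -0.1, -0.1]
opening: 0.503
```

Call:
drive_tool --pt "0 0 0 0 0 0 0" --pt "0 0 0 0 0 0 0"

```text
time_s: 1.7
eef_pos: [0.5997, 0.2403, 0.3016]
eef_rot: [0.513, 0.486, 0.513, -0.487]
wrist_force: [0.4, -0.4, 0.2]
opening: 0.496
```

```bash
python3 - <<'E'
from h import *
c=shot('wrist','w1.png'); print(pose().round(4),ctrl.get_obs()['time_s'])
E
```

```text
[[-1.300e-03  9.986e-01  5.340e-02  5.993e-01]
 [ 2.000e-04  5.340e-02 -9.986e-01  2.409e-01]
 [-1.000e+00 -1.300e-03 -3.000e-04  3.018e-01]
 [ 0.000e+00  0.000e+00  0.000e+00  1.000e+00]] 1.75
```

View pics/w1.png

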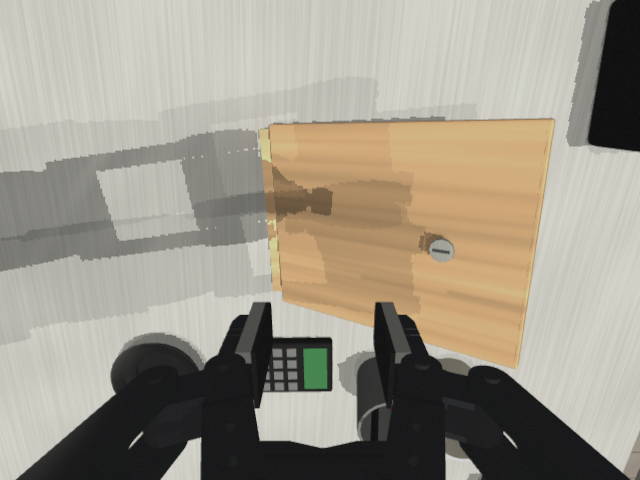

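```bash
python3 - <<'E'
from h import *
c=load('w1'); P=cloud(c); hsv=cv2.cvtColor(c['img'],cv2.COLOR_RGB2HSV)
m=((hsv[...,1]>60)&(hsv[...,0]>8)&(hsv[...,0]<26)&(hsv[...,2]>60)).astype(np.uint8)
m=cv2.morphologyEx(m,cv2.MORPH_OPEN,np.ones((5,5)))
k,l,s,ce=cv2.connectedComponentsWithStats(m); i=1+np.argmax(s[1:,4]); m=(l==i).astype(np.uint8); print(s[i])
cnt=max(cv2.findContours(m,cv2.RETR_EXTERNAL,cv2.CHAIN_APPROX_NONE)[0],key=cv2.contourArea)
ap=cv2.approxPolyDP(cnt,6,True)[:,0]; print(ap.tolist())
me=cv2.erode(m,np.ones((9,9)))>0; me[:, :285]=0
Q=P[me]; 
for _ in range(4):
    cen=Q.mean(0); n=np.linalg.svd(Q-cen,full_matrices=False)[2][2]; n*=np.sign(n[2]); r=(Q-cen)@n; Q=Q[abs(r)<2.5*r.std()+1e-4]
print('plane',cen,n,np.degrees(np.arccos(n[2])),r.std(), 'yaw',np.degrees(np.arctan2(-n[1],-n[0])))
# screw head
hm=((hsv[...,1]<40)&(hsv[...,2]>60)).astype(np.uint8); w=np.zeros_like(hm); w[232:268,422:460]=1; hm&=w
k,l,s,ce=cv2.connectedComponentsWithStats(hm); i=1+np.argmax(s[1:,4]); print('head',s[i],ce[i])
fx,fy,cx,cy=c['K']; o=c['W'][:3,3]
def ray(u,v): r=c['W'][:3,:3]@np.array([(u-cx)/fx,(v-cy)/fy,1]); return r
def onpl(u,v,h): r=ray(u,v); return o+r*(((cen+n*h-o)@n)/(r@n))
H=onpl(*ce[i],15); 
H=onpl(*ce[i],.015); S=H-n*.012; print('head',H,'screw',S,'depth pt',P[int(ce[i][1]),int(ce[i][0])], (P[l==i]-cen)@n if 0 else np.median((P[l==i]-cen)@n))
def line(a,b):
    a=np.array(a);b=np.array(b);d=(b-a)/np.linalg.norm(b-a)
    q=cnt[:,0].astype(float); t=(q-a)@d; pr=abs((q-a)@[-d[1],d[0]]); q=q[(t>15)&(t<np.linalg.norm(b-a)-15)&(pr<4)]
    return np.array([onpl(u,v,0) for u,v in q])
for nm,a,b in[('left',(280,124),(550,119)),('top',(553,122),(517,365)),('right',(290,300),(515,366)),('bot',(272,130),(284,295))]:
    L=line(a,b); mu=L.mean(0); d=np.linalg.svd(L-mu)[2][0]; 
    print(nm,len(L),mu.round(4),d.round(4),'dist to screw', np.linalg.norm(np.cross(S-n*.003-mu,d)), np.degrees(np.arctan2(d[1],d[0])))
E
```

```text
[  260   119   292   249 55851]
[[551, 119], [260, 129], [272, 159], [262, 168], [267, 220], [276, 220], [268, 236], [278, 235], [271, 262], [279, 263], [273, 290], [284, 301], [370, 326], [375, 303], [392, 302], [423, 342], [517, 366]]
plane [0.67320683 0.23297683 0.11348894] [-0.54098397 -0.04939579  0.83958109] 32.90409024617629 0.0006554849983951444 yaw 5.21705759610002
head [429 239  25  23 447] [441.31543624 249.84563758]
head [0.69515887 0.22330926 0.144931  ] screw [0.70165067 0.22390201 0.13485603] depth pt [0.69504249 0.22376632 0.14421409] 0.014901168166507283
left 240 [0.6628 0.3197 0.1119] [-0.8362 -0.0749 -0.5432] dist to screw 0.09884668165413649 -174.8791026375501
top 222 [0.7562 0.2373 0.1672] [-9.000e-02  9.959e-01  6.000e-04] dist to screw 0.06424565642703828 95.16126957484603
right 161 [0.6772 0.1225 0.1096] [0.8363 0.074  0.5432] dist to screw 0.09886344024241568 5.056530184621389
bot 50 [0.5477 0.2177 0.0317] [ 0.0857 -0.9963 -0.0034] dist to screw 0.18521992544449484 -85.08186177402386
```

```bash
python3 - <<'E'
from h import *
rows(pose(),yaw([0.56,-0.21,0.27],-5),0.0,n=9)
E
```

```text
[[0.0035, -0.007, 0.0498, 0.9, 0, 0.01, 0], [0.0036, -0.0063, 0.0499, 0.89, 0, 0.01, 0], [0.0035, -0.0055, 0.05, 0.9, 0, 0, 0], [0.0035, -0.0047, 0.05, 0.89, 0, 0.01, 0], [0.0035, -0.0039, 0.0502, 0.9, -0.01, 0.01, 0], [0.0036, -0.0031, 0.0502, 0.89, 0, 0.01, 0], [0.0035, -0.0023, 0.0502, 0.9, 0, 0.01, 0], [0.0035, -0.0016, 0.0503, 0.89, 0, 0, 0], [0.0036, -0.0008, 0.0502, 0.9, 0, 0.01, 0]]
```

Call:
drive_tool --pt "0.0035 -0.007 0.05 0.9 0 0 0" --pt "0.0035 -0.0063 0.05 0.9 0 0 0" --pt "0.0035 -0.0055 0.05 0.9 0 0 0" --pt "0.0035 -0.0047 0.05 0.9 0 0 0" --pt "0.0035 -0.004 0.05 0.9 0 0 0" --pt "0.0035 -0.003 0.05 0.9 0 0 0" --pt "0.0035 -0.0023 0.05 0.9 0 0 0" --pt "0.0035 -0.0016 0.05 0.9 0 0 0" --pt "0.0035 -0.001 0.05 0.9 0 0 0" --pt "0 0 0 0 0 0 0"

```text
time_s: 3.0
eef_pos: [0.5592, -0.2113, 0.2703]
eef_rot: [-0.476, -0.522, -0.477, 0.523]
wrist_force: [-0.4, 1.2, -1.1]
opening: 0.502
```

Call:
drive_tool --pt "0 0 0 0 0 0 0"

```text
time_s: 3.12
eef_pos: [0.56, -0.2082, 0.2708]
eef_rot: [0.477, 0.522, 0.478, -0.521]
wrist_force: [0.8, -0.7, 0.1]
opening: 0.499
```

```bash
python3 - <<'E'
from h import *
c=shot('wrist','w2.png'); print(pose().round(4),ctrl.get_obs()['time_s'])
E
```

```text
[[ 1.000e-04  9.962e-01 -8.710e-02  5.601e-01]
 [ 5.000e-04 -8.710e-02 -9.962e-01 -2.079e-01]
 [-1.000e+00  1.000e-04 -5.000e-04  2.709e-01]
 [ 0.000e+00  0.000e+00  0.000e+00  1.000e+00]] 3.175
```

View pics/w2.png

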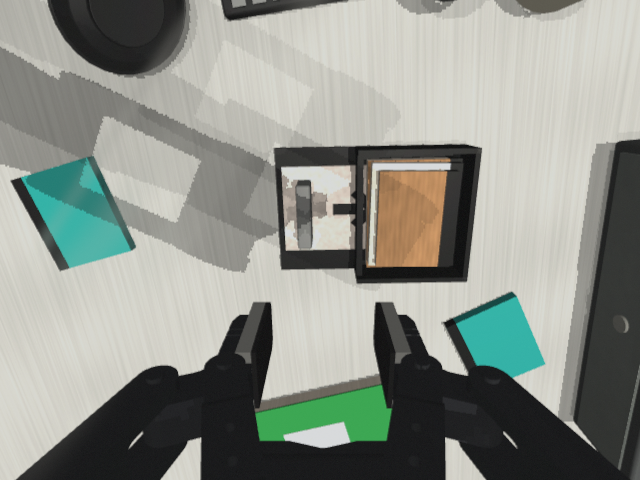

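```bash
python3 - <<'E'
from h import *
c=load('w2'); P=cloud(c)
im=c['img'][:,:,::-1][130:300,260:490]; cv2.imwrite('pics/w2z.png',cv2.resize(im,None,fx=3.4,fy=3.4,interpolation=cv2.INTER_CUBIC))
m=np.zeros((480,640),bool); m[165:262,284:330]=1; m&=(P[...,2]>.036)&(P[...,2]<.055)
v,u=np.where(m); print(len(u),u.min(),u.max(),v.min(),v.max())
Q=P[m]; print(np.median(Q[:,2]))
Z=np.array([ptz(c,a,b,.044)[:2] for a,b in zip(u,v)]); rc=cv2.minAreaRect(Z.astype(np.float32)); print('bar',rc, Q.mean(0))
for u,v in[(290,230),(300,260),(320,155),(240,150)]: print(P[v,u].round(4))
# tray mask dark
g=c['img'].max(2); t=np.zeros((480,640),np.uint8); t[140:290,265:490]=1; t&=(g<70).astype(np.uint8)
pts=[(ptz(c,u,v,.044)) for u,v in[(357,148),(481,148),(468,282),(356,280)]]; print(np.round(pts,4).tolist())
pts=[(ptz(c,u,v,.004)) for u,v in[(275,149),(282,269)]]; print(np.round(pts,4).tolist())
E
```

```text
943 295 311 184 248
0.04515168202502462
bar ((0.5390581488609314, -0.22014138102531433), (0.06446665525436401, 0.014264571480453014), 86.11589813232422) [ 0.53920254 -0.21919528  0.04492844]
[ 0.5205 -0.2425  0.0098]
[ 0.527  -0.2798  0.005 ]
[ 0.5597 -0.1669  0.005 ]
[ 0.4783 -0.1551  0.0018]
[[0.5948, -0.1595, 0.044], [0.7079, -0.1694, 0.044], [0.7006, -0.3039, 0.044], [0.5859, -0.2916, 0.044]]
[[0.5145, -0.157, 0.004], [0.5055, -0.2893, 0.004]]
```

View pics/w2z.png

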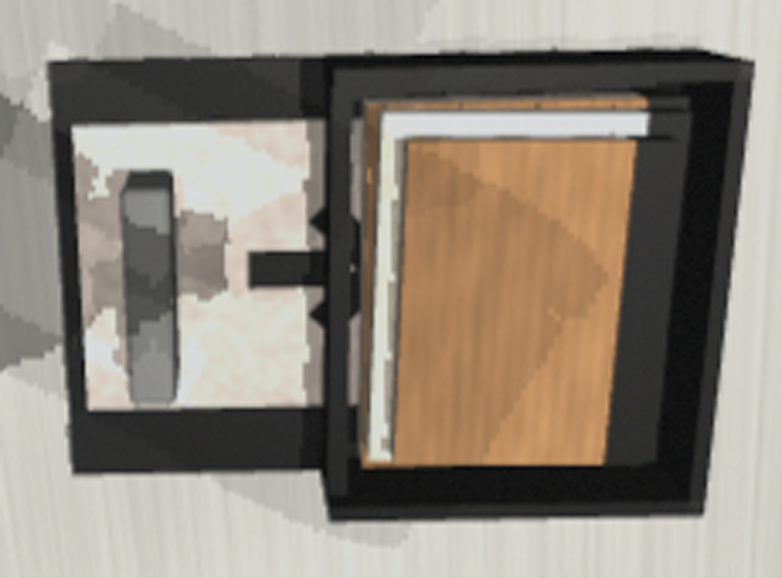

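```bash
python3 - <<'E'
from h import *
T=rows(pose(),yaw([0.539,-0.220,0.09],-4),0.0,n=5)
rows(T,yaw([0.539,-0.220,0.028],-4),0.0,n=3)
E
```

```text
[[0.0362, -0.004, 0.0028, -0.2, -0.01, 0, 0], [0.0362, -0.004, 0.0028, -0.2, 0, 0, 0], [0.0361, -0.004, 0.0028, -0.2, -0.01, 0, 0], [0.0362, -0.0041, 0.0027, -0.2, 0, 0, 0], [0.0362, -0.004, 0.0027, -0.2, -0.01, 0, 0]]
[[0.0207, 0, 0, 0, 0, 0, 0], [0.0206, 0, 0, 0, 0, 0, 0], [0.0207, 0, 0, 0, 0, 0, 0]]
```

Call:
drive_tool --pt "0.0362 -0.004 0.0028 -0.2 0 0 0" --pt "0.0362 -0.004 0.0028 -0.2 0 0 0" --pt "0.0362 -0.004 0.0028 -0.2 0 0 0" --pt "0.0362 -0.004 0.0027 -0.2 0 0 0" --pt "0.0362 -0.004 0.0027 -0.2 0 0 0" --pt "0 0 0 0 0 0 0" --pt "0 0 0 0 0 0 0"

```text
time_s: 4.05
eef_pos: [0.5402, -0.2213, 0.0914]
eef_rot: [0.483, 0.518, 0.481, -0.517]
wrist_force: [0.4, 0.4, 1.4]
opening: 0.502
```

```bash
python3 - <<'E'
from h import *
c=shot('wrist','w3.png'); print(pose().round(4),ctrl.get_obs()['time_s'])
P=cloud(c); m=(P[...,2]>.036)&(P[...,2]<.055)&(abs(P[...,0]-.539)<.025)&(abs(P[...,1]+.22)<.045)
v,u=np.where(m); Z=np.array([ptz(c,a,b,.044)[:2] for a,b in zip(u,v)]); print(len(u),cv2.minAreaRect(Z.astype(np.float32)),np.median(P[m][:,2]),u.min(),u.max())
E
```

```text
[[ 0.0028  0.9975 -0.0706  0.5405]
 [-0.0018 -0.0706 -0.9975 -0.2218]
 [-1.      0.003   0.0015  0.0919]
 [ 0.      0.      0.      1.    ]] 4.1Traceback (most recent call last):
  File "<stdin>", line 3, in <module>
  File "h.py", line 19, in cloud
    fx,fy,cx,cy=c['K']; v,u=np.mgrid[:480,:640]; d=c['depth']
                ~^^^^^
KeyError: 'K'
```

View pics/w3.png

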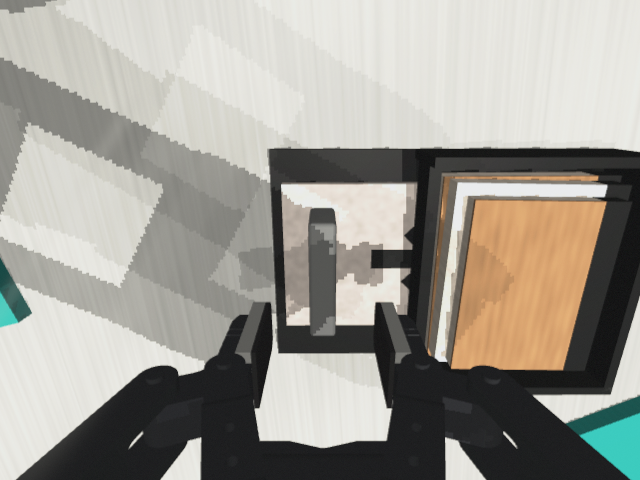

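```bash
sed -i "s/^    return c$/    return load(f[:-4])/" h.py; python3 - <<'E'
from h import *
c=load('w3')
P=cloud(c); m=(P[...,2]>.036)&(P[...,2]<.055)&(abs(P[...,0]-.539)<.025)&(abs(P[...,1]+.22)<.045)
v,u=np.where(m); Z=np.array([ptz(c,a,b,.044)[:2] for a,b in zip(u,v)]); print(len(u),cv2.minAreaRect(Z.astype(np.float32)),np.median(P[m][:,2]),u.min(),u.max())
E
```

```text
3142 ((0.5390411019325256, -0.21989946067333221), (0.06543027609586716, 0.013838441111147404), 86.5626220703125) 0.04508299724910525 308 335
```

Call:
drive_tool --pt "0.022 -0.0015 -0.002 0 0 0 0" --pt "0.021 0 0 0 0 0 0" --pt "0.02 0 0 0 0 0 0" --pt "0 0 0 0 0 0 0" --pt "0 0 0 0 0 0 -1" --pt "0 0 0 0 0 0 -1" --pt "0 0 0 0 0 0 -1" --pt "0 0 0 0 0 0 -1"

```text
time_s: 5.1
eef_pos: [0.5386, -0.2203, 0.0281]
eef_rot: [0.483, 0.518, 0.481, -0.517]
wrist_force: [0.9, 0.3, 6.0]
opening: 0.154
```

```bash
python3 - <<'E'
from h import *
c=shot('wrist','w4.png'); print(pose().round(4),ctrl.get_obs()['time_s'],ctrl.get_obs()['wrist_force'])
E
```

```text
[[ 0.0022  0.9974 -0.0718  0.5386]
 [-0.0013 -0.0718 -0.9974 -0.2203]
 [-1.      0.0023  0.0012  0.0281]
 [ 0.      0.      0.      1.    ]] 5.15 [0.63595992 0.80487461 6.76566297]
```

View pics/w4.png

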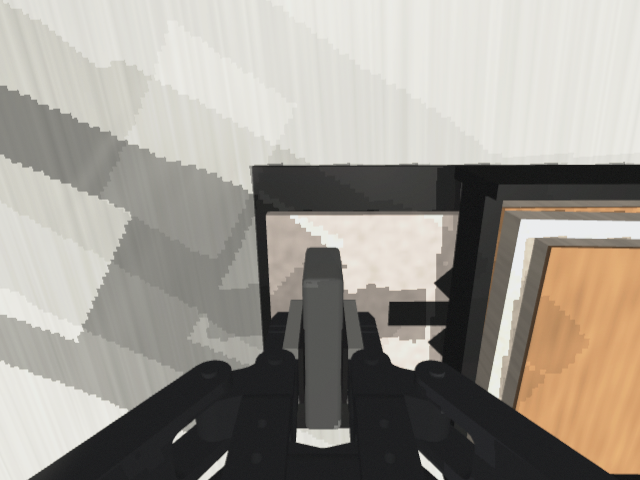

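Call:
drive_tool --pt "-0.001 0 0 0 0 0 -1" --pt "0 -0.006 0 0 0 0 -1" --pt "0 -0.01 0 0 0 0 -1" --pt "0 -0.012 0 0 0 0 -1"

```text
time_s: 5.65
eef_pos: [0.5097, -0.218, 0.0282]
eef_rot: [0.482, 0.518, 0.481, -0.517]
wrist_force: [5.4, -0.1, 0.7]
opening: 0.153
```

```bash
python3 - <<'E'
from h import *
c=shot('wrist','w5.png'); print(pose().round(4),ctrl.get_obs()['time_s'],ctrl.get_obs()['wrist_force'])
E
```

```text
[[ 7.000e-04  9.974e-01 -7.190e-02  5.086e-01]
 [-5.000e-04 -7.190e-02 -9.974e-01 -2.178e-01]
 [-1.000e+00  7.000e-04  5.000e-04  2.820e-02]
 [ 0.000e+00  0.000e+00  0.000e+00  1.000e+00]] 5.7 [-0.07925491  0.16969098  3.42570238]
```

View pics/w5.png

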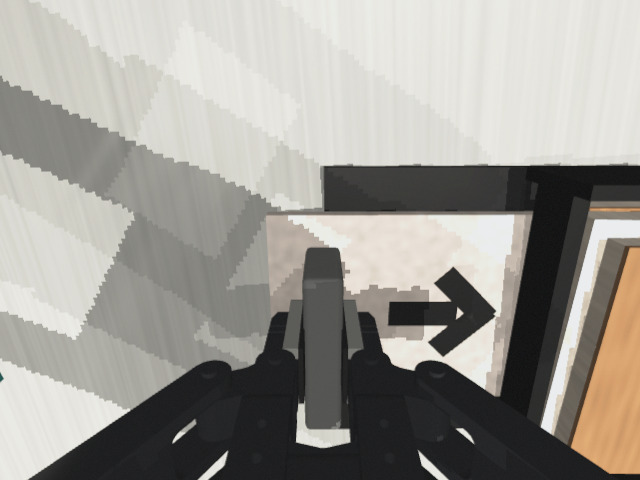

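Call:
drive_tool --pt "0 -0.013 0 0 0 0 -1" --pt "0 -0.013 0 0 0 0 -1" --pt "0 -0.013 0 0 0 0 -1" --pt "0 -0.013 0 0 0 0 -1" --pt "0 -0.012 0 0 0 0 -1" --pt "0 -0.012 0 0 0 0 -1" --pt "0 -0.012 0 0 0 0 -1" --pt "0 -0.01 0 0 0 0 -1" --pt "0 0 0 0 0 0 -1" --pt "0 0 0 0 0 0 -1"

```text
time_s: 6.95
eef_pos: [0.4102, -0.2102, 0.0275]
eef_rot: [-0.481, -0.517, -0.483, 0.518]
wrist_force: [-6.6, 0.5, 8.1]
opening: 0.152
```

```bash
python3 - <<'E'
from h import *
c=shot('wrist','w6.png'); print(pose().round(4),ctrl.get_obs()['time_s'],ctrl.get_obs()['wrist_force'])
E
```

```text
[[-0.0035  0.9974 -0.0718  0.4102]
 [ 0.0014 -0.0718 -0.9974 -0.2102]
 [-1.     -0.0036 -0.0012  0.0275]
 [ 0.      0.      0.      1.    ]] 7.0 [-5.96193863 -0.34730146  9.11050956]
```

View pics/w6.png

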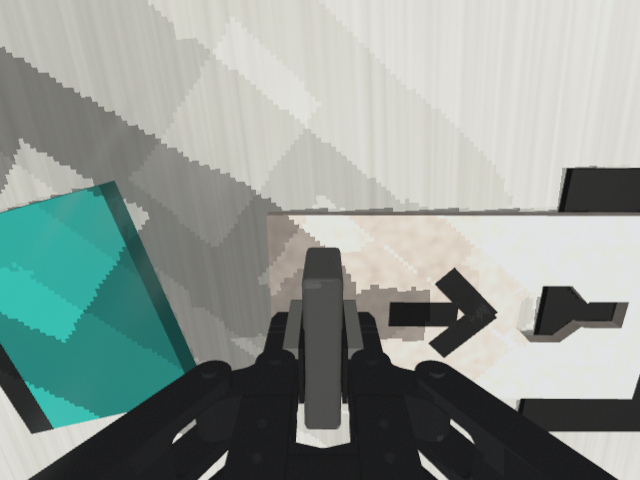

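Call:
drive_tool --pt "-0.02 0 0 0 0 0 -1" --pt "-0.03 0 0 0 0 0 -1" --pt "-0.04 0 0 0 0 0 -1" --pt "-0.05 0 0 0 0 0 -1" --pt "-0.05 0 0 0 0 0 -1" --pt "-0.05 0 0 0 0 0 -1" --pt "0 0 0 0 0 0 -1" --pt "0 0 0 0 0 0 -1"

```text
time_s: 8.0
eef_pos: [0.4108, -0.2098, 0.266]
eef_rot: [-0.48, -0.517, -0.483, 0.518]
wrist_force: [-0.8, -0.0, -3.0]
opening: 0.151
```

```bash
cat > pl.py <<'E'
from h import *
def plate(c,T):
    # plate in tool frame
    P=(cloud(c)-T[:3,3])@T[:3,:3]; g=c['img'].astype(int)
    m=(g.min(2)>90)&(P[...,0]>.0)&(P[...,0]<.045)&(P[...,1]>.02)&(P[...,1]<.15)&(abs(P[...,2])<.07)&(c['depth']>0)
    Q=P[m]
    for _ in range(4):
        cen=Q.mean(0); n=np.linalg.svd(Q-cen,full_matrices=False)[2][2]; n*=-np.sign(n[0]); r=(Q-cen)@n; Q=Q[abs(r)<2.5*r.std()+2e-4]
    print('plane tool',cen.round(4),'normal',n.round(4),r.std(),len(Q))
    return P,cen,n
E
python3 - <<'E'
from pl import *
T=pose(); c=shot('wrist','w7.png'); shot('top','t7.png'); np.save('pics/T7.npy',T); print(T.round(4),ctrl.get_obs()['time_s'],ctrl.get_obs()['wrist_force'])
plate(c,T)
t=cv2.imread('pics/t7.png'); cv2.imwrite('pics/t7z.png',cv2.resize(t[160:300,330:470],(560,560),interpolation=cv2.INTER_CUBIC))
E
```

```text
[[-0.0031  0.9974 -0.0718  0.4108]
 [ 0.0023 -0.0718 -0.9974 -0.2098]
 [-1.     -0.0033 -0.0021  0.266 ]
 [ 0.      0.      0.      1.    ]] 8.1 [ 0.89536553 -0.12138958 -2.38106887]
plane tool [ 0.0171  0.0832 -0.0062] normal [-1.      0.0029  0.0014] 0.0005643562153238985 36684
```

View pics/w7.png

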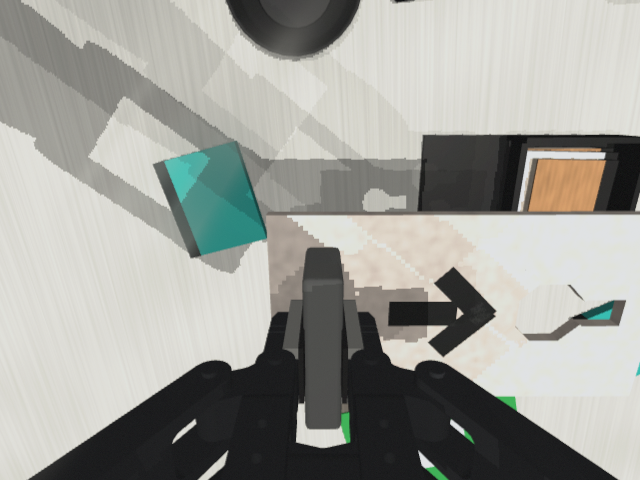

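View pics/t7z.png

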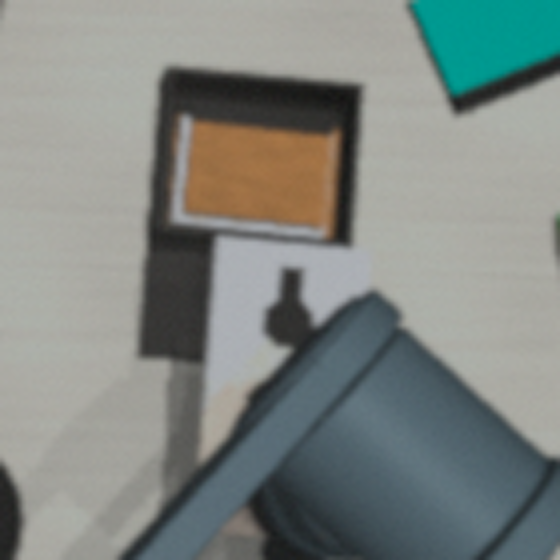

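```bash
python3 - <<'E'
from pl import *
T=np.load('pics/T7.npy'); c=load('w7'); 
fx,fy,cx,cy=c['K']; A=np.linalg.inv(T)@c['W']
def onx(u,v,x=.0172):
    r=A[:3,:3]@np.array([(u-cx)/fx,(v-cy)/fy,1]); return A[:3,3]+r*(x-A[0,3])/r[0]
g=c['img'].astype(float).mean(2)
P=(cloud(c)-T[:3,3])@T[:3,:3]
on=(abs(P[...,0]-.0172)<.004)
# far pixel first/last columns
for u in(400,460,520,600,620):
    vv=np.where(on[:,u])[0]; print(u,vv.min(),vv.max(),onx(u,vv.min()-.5)[1:].round(4),onx(u,vv.max()+.5)[1:].round(4))
for v in(230,250,300):
    uu=np.where(on[v])[0]; print(v,uu.min(),onx(uu.min()-.5,v)[1:].round(4))
im=c['img'][:,:,::-1][270:355,500:640]; cv2.imwrite('pics/kz.png',cv2.resize(im,None,fx=5.5,fy=5.5,interpolation=cv2.INTER_CUBIC))
hole=(P[...,0]>.023)
v,u=np.where(hole[275:350,505:635]); print(u.min()+505,u.max()+505,v.min()+275,v.max()+275)
E
```

```text
400 213 367 [ 0.0305 -0.0451] [0.0354 0.0294]
460 212 373 [ 0.0547 -0.0456] [0.0637 0.0327]
520 213 396 [ 0.0789 -0.0452] [0.0941 0.0459]
600 213 396 [ 0.1112 -0.0452] [0.1325 0.0459]
620 212 396 [ 0.1191 -0.0456] [0.1421 0.0459]
230 267 [-0.0238 -0.0377]
250 268 [-0.0238 -0.029 ]
300 270 [-0.024  -0.0057]
515 615 285 334
```

View pics/kz.png

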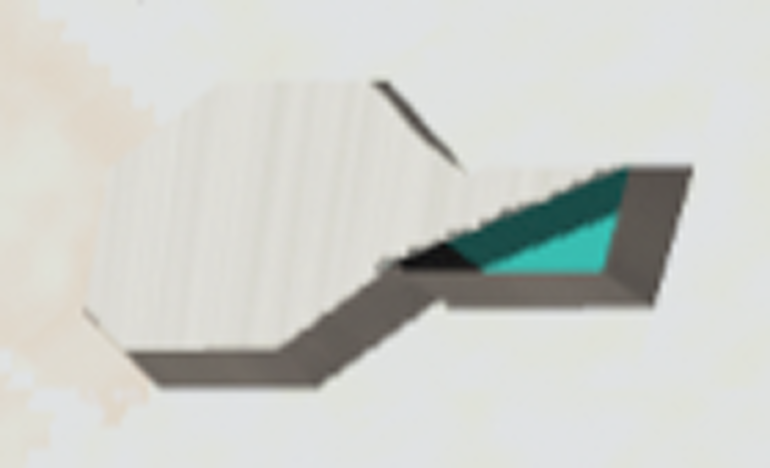

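```bash
python3 - <<'E'
from pl import *
T=np.load('pics/T7.npy'); c=load('w7'); 
fx,fy,cx,cy=c['K']; A=np.linalg.inv(T)@c['W']
def onx(u,v,x=.0172):
    r=A[:3,:3]@np.array([(u-cx)/fx,(v-cy)/fy,1]); return A[:3,3]+r*(x-A[0,3])/r[0]
for a,b in[(692,165),(654,305),(445,305),(465,165),(300,80),(240,385),(105,190),(225,80),(378,80),(160,385),(318,385),(85,308)]: print(a,b,onx(500+a/5.5,270+b/5.5)[1:].round(4))
E
```

```text
692 165 [ 0.1316 -0.0058]
654 305 [0.1318 0.0069]
445 305 [0.1148 0.0069]
465 165 [ 0.1136 -0.0058]
300 80 [ 0.0991 -0.0132]
240 385 [0.0995 0.0145]
105 190 [ 0.0854 -0.0036]
225 80 [ 0.0932 -0.0132]
378 80 [ 0.1052 -0.0132]
160 385 [0.093  0.0145]
318 385 [0.106  0.0145]
85 308 [0.0856 0.0072]
```

```bash
cat >> pl.py <<'E'
a,y=np.radians(33),np.radians(5.1)
N=np.array([-np.sin(a)*np.cos(y),-np.sin(a)*np.sin(y),np.cos(a)]); U=np.array([np.cos(a)*np.cos(y),np.cos(a)*np.sin(y),np.sin(a)])
S=np.array([0.7017,0.2239,0.1349]); E_=np.array([.0202,.0993,.0006])
def hang(h,up=0.):  # tool pose w/ entry at S + h*N + up*U
    T=mk([0,0,0],-N,U); T[:3,3]=S+h*N+up*U-T[:3,:3]@E_; return T
E
python3 - <<'E'
from pl import *
H=hang(0.045); print(H.round(4)); 
T=pose(); M=hang(.045); M[:3,3]=[0.46,0.10,0.30]
T2=rows(T,M,-1,n=8); rows(T2,H,-1,n=6)
E
```

```text
[[ 0.5425  0.8354  0.0889  0.5833]
 [ 0.0484  0.0746 -0.996   0.2139]
 [-0.8387  0.5446  0.      0.1355]
 [ 0.      0.      0.      1.    ]]
[[-0.0042, 0.0033, -0.0391, -1.13, 0.31, 4.14, -1], [-0.0038, 0.0045, -0.039, -1.13, 0.31, 4.15, -1], [-0.0031, 0.0054, -0.0389, -1.13, 0.31, 4.14, -1], [-0.0026, 0.0064, -0.0389, -1.12, 0.31, 4.15, -1], [-0.0018, 0.0073, -0.0387, -1.13, 0.31, 4.14, -1], [-0.0011, 0.0082, -0.0385, -1.13, 0.31, 4.14, -1], [-0.0002, 0.009, -0.0384, -1.13, 0.3, 4.15, -1], [0.0007, 0.0097, -0.0383, -1.13, 0.31, 4.14, -1]]
[[0.0351, 0.0037, -0.0171, 0, 0, 0, -1], [0.035, 0.0036, -0.0171, 0, 0, 0, -1], [0.0351, 0.0037, -0.017, 0, 0, 0, -1], [0.035, 0.0036, -0.0171, 0, 0, 0, -1], [0.0351, 0.0037, -0.0171, 0, 0, 0, -1], [0.035, 0.0036, -0.0171, 0, 0, 0, -1]]
```

Call:
drive_tool --pt "-0.0042 0.0033 -0.039 -1.13 0.31 4.15 -1" --pt "-0.0038 0.0045 -0.039 -1.13 0.31 4.15 -1" --pt "-0.0031 0.0054 -0.039 -1.13 0.31 4.15 -1" --pt "-0.0026 0.0064 -0.039 -1.13 0.31 4.15 -1" --pt "-0.0018 0.0073 -0.0387 -1.13 0.31 4.15 -1" --pt "-0.0011 0.0082 -0.0385 -1.13 0.31 4.15 -1" --pt "0 0.009 -0.0384 -1.13 0.31 4.15 -1" --pt "0.0007 0.0097 -0.0383 -1.13 0.31 4.15 -1" --pt "0 0 0 0 0 0 -1"

```text
time_s: 9.22
eef_pos: [0.4592, 0.1019, 0.2987]
eef_rot: [0.637, 0.604, 0.366, -0.308]
wrist_force: [0.1, -0.4, -2.7]
opening: 0.152
```

Call:
drive_tool --pt "0.035 0.0037 -0.017 0 0 0 -1" --pt "0.035 0.0037 -0.017 0 0 0 -1" --pt "0.035 0.0037 -0.017 0 0 0 -1" --pt "0.035 0.0037 -0.017 0 0 0 -1" --pt "0.035 0.0037 -0.017 0 0 0 -1" --pt "0.035 0.0037 -0.017 0 0 0 -1" --pt "0 0 0 0 0 0 -1" --pt "0 0 0 0 0 0 -1"

```text
time_s: 10.22
eef_pos: [0.5848, 0.2111, 0.1365]
eef_rot: [0.637, 0.605, 0.363, -0.31]
wrist_force: [-0.4, 0.1, -1.7]
opening: 0.15
```

```bash
python3 - <<'E'
from pl import *
T=pose(); c=shot('wrist','w8.png'); np.save('pics/T8.npy',T); print(T.round(4),ctrl.get_obs()['time_s'],ctrl.get_obs()['wrist_force'])
plate(c,T)
print('tool to board: x.N',-T[:3,0]@N,'y.U',T[:3,1]@U); e=T[:3,:3]@E_+T[:3,3]-S; print('entry off U,lat,N',e@U,e@np.cross(N,U),e@N)
rows(T,hang(.02),-1,n=3)
E
```

```text
[[ 0.5442  0.8343  0.0882  0.5848]
 [ 0.0446  0.0763 -0.9961  0.2111]
 [-0.8378  0.546   0.0043  0.1365]
 [ 0.      0.      0.      1.    ]] 10.275 [ 0.38724694  1.10620514 -2.44844429]
plane tool [ 0.0171  0.0836 -0.0064] normal [-1.      0.0033  0.0013] 0.0005611235771791543 36855
tool to board: x.N 0.9999908758934996 y.U 0.9999971371780237
entry off U,lat,N 0.0015440582025597323 -0.0028810157988114265 0.04531827534400626
[[0.0084, -0.0005, -0.001, 0.03, 0.08, -0.03, -1], [0.0084, -0.0005, -0.001, 0.04, 0.07, -0.03, -1], [0.0084, -0.0005, -0.001, 0.03, 0.08, -0.03, -1]]
```

View pics/w8.png

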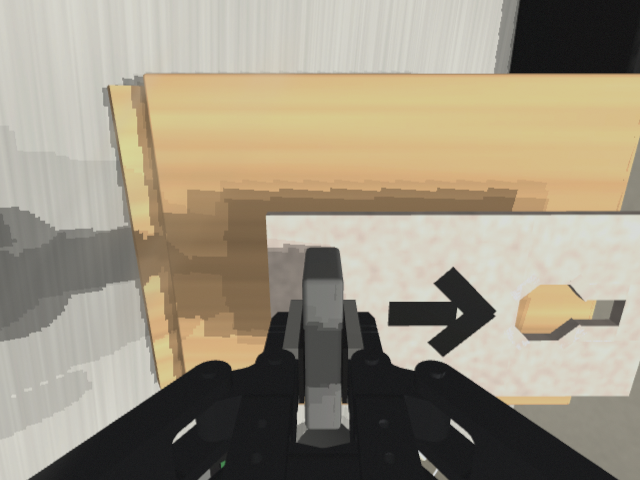

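Call:
drive_tool --pt "0.0084 -0.0005 -0.001 0.03 0.08 -0.03 -1" --pt "0.0084 -0.0005 -0.001 0.04 0.08 -0.03 -1" --pt "0.0084 -0.0005 -0.001 0.03 0.08 -0.03 -1" --pt "0 0 0 0 0 0 -1" --pt "0 0 0 0 0 0 -1"

```text
time_s: 10.9
eef_pos: [0.5975, 0.2164, 0.1156]
eef_rot: [0.636, 0.606, 0.364, -0.308]
wrist_force: [-0.3, -0.3, -1.7]
opening: 0.15
```

```bash
python3 - <<'E'
from pl import *
T=pose(); c=shot('wrist','w9.png'); np.save('pics/T9.npy',T); print(ctrl.get_obs()['time_s'],ctrl.get_obs()['wrist_force'])
e=T[:3,:3]@E_+T[:3,3]-S; print('entry off U,lat,N',e@U,e@np.cross(N,U),e@N)
im=c['img'][:,:,::-1][265:360,490:640]; cv2.imwrite('pics/w9z.png',cv2.resize(im,None,fx=5,fy=5,interpolation=cv2.INTER_CUBIC))
E
```

```text
10.95 [ 0.08243767 -0.17273649 -1.3689514 ]
entry off U,lat,N 0.0012076008177824967 0.001242920727651787 0.020768415548131896
```

View pics/w9z.png

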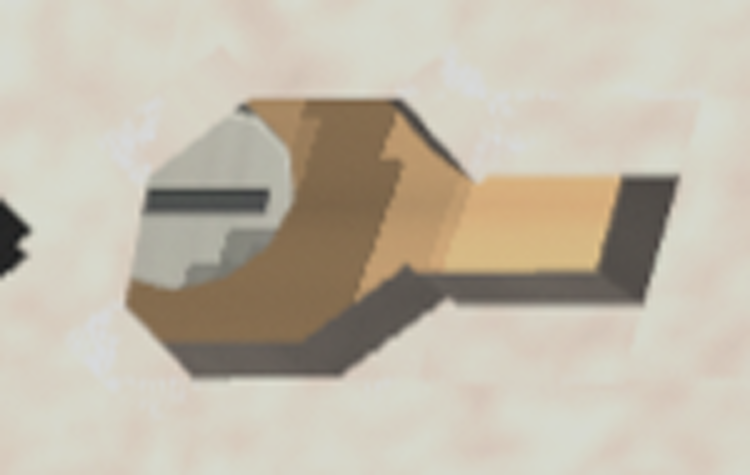

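```bash
python3 - <<'E'
from pl import *
from scipy.optimize import least_squares
T=np.load('pics/T9.npy'); c=load('w9')
fx,fy,cx,cy=c['K']; A=np.linalg.inv(T)@c['W']
def onx(u,v,x):
    r=A[:3,:3]@np.array([(u-cx)/fx,(v-cy)/fy,1]); return A[:3,3]+r*(x-A[0,3])/r[0]
P=(cloud(c)-T[:3,3])@T[:3,:3]; print('head depth x',P[303,535],P[310,530])
for x in(.028,.029,.030):
    L=np.array([onx(490+a/5,265+b/5,x)[1:] for a,b in[(265,118),(282,138),(291,160),(293,185),(285,215),(268,240),(245,262),(215,282),(185,289)]])
    s=least_squares(lambda p:np.hypot(*(L-p[:2]).T)-.010,[.1,0]); s2=least_squares(lambda p:np.hypot(*(L-p[:2]).T)-p[2],[.1,0,.01]); print(x,s.x,abs(s.fun).max(),s2.x, [onx(490+u/5,265+200/5,x)[2] for u in(150,268)])
E
```

```text
head depth x [0.02856241 0.1001645  0.00169463] [0.02825103 0.09826934 0.00523653]
0.028 [0.09615091 0.00204896] 0.0002118475548453097 [0.0958222  0.00197156 0.01027263] [np.float64(0.00244970175901138), np.float64(0.002446307988117555)]
0.029 [0.09682153 0.00260333] 0.00022677751148393252 [0.09641569 0.0025078  0.01033649] [np.float64(0.002988913731871795), np.float64(0.0029854988635354823)]
0.03 [0.09749218 0.00315769] 0.00024204370513010096 [0.09700918 0.00304404 0.01040035] [np.float64(0.0035281257047321962), np.float64(0.003524689738953382)]
```

Call:
drive_tool --pt "0 -0.0026 0.0017 0 0 0 -1" --pt "0 0 0 0 0 0 -1" --pt "0.006 0 0 0 0 0 -1" --pt "0.006 0 0 0 0 0 -1" --pt "0.005 0 0 0 0 0 -1" --pt "0 0 0 0 0 0 -1" --pt "0 0 0 0 0 0 -1"

```text
time_s: 11.82
eef_pos: [0.6048, 0.2153, 0.1]
eef_rot: [0.636, 0.606, 0.364, -0.308]
wrist_force: [-0.5, -0.1, -1.1]
opening: 0.154
```

```bash
python3 - <<'E'
from pl import *
T=pose(); c=shot('wrist','w10.png'); np.save('pics/T10.npy',T); print(ctrl.get_obs()['time_s'],ctrl.get_obs()['wrist_force'])
e=T[:3,:3]@E_+T[:3,3]-S; print('entry off U,lat,N',e@U,e@np.cross(N,U),e@N); plate(c,T)
im=c['img'][:,:,::-1][265:360,490:640]; cv2.imwrite('pics/w10z.png',cv2.resize(im,None,fx=5,fy=5,interpolation=cv2.INTER_CUBIC))
E
```

```text
11.875 [ 0.81769719 -0.5878754  -1.57002901]
entry off U,lat,N -0.0012584187502796382 -0.0004895872268051526 0.003773464495642419
plane tool [ 0.0201  0.082  -0.0215] normal [-0.9941  0.014  -0.1074] 0.0034016949329444277 55313
```

View pics/w10z.png

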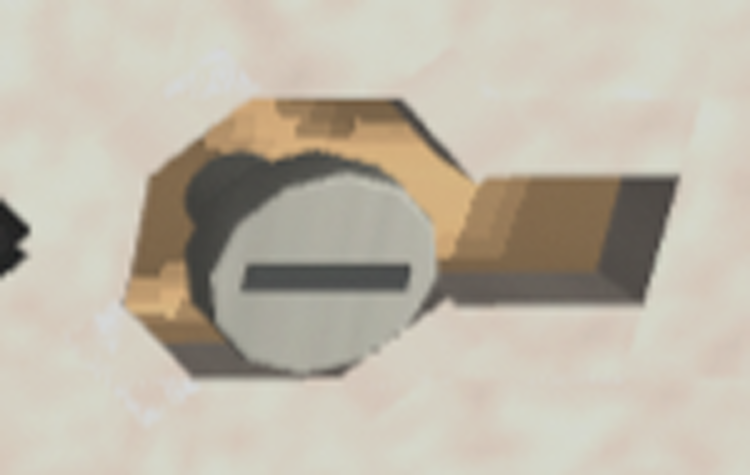

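```bash
python3 - <<'E'
from pl import *
T=np.load('pics/T10.npy'); c=load('w10')
fx,fy,cx,cy=c['K']; A=np.linalg.inv(T)@c['W']
def onx(u,v,x):
    r=A[:3,:3]@np.array([(u-cx)/fx,(v-cy)/fy,1]); return A[:3,3]+r*(x-A[0,3])/r[0]
P=(cloud(c)-T[:3,3])@T[:3,:3]; print(P[315,550],P[325,555])
for x in(.011,.012,.013): print(x,[onx(490+a/5,265+b/5,x)[1:].round(4).tolist() for a,b in[(325,275),(210,275),(437,275),(330,175),(300,375)]])
m=(c['img'].min(2)>120)&(P[...,0]<.022)&(P[...,1]>.03)&(P[...,1]<.125)&(P[...,2]<-.016)&(P[...,2]>-.043)
Q=P[m];cen=Q.mean(0);n=np.linalg.svd(Q-cen,full_matrices=False)[2][2];print(cen,n,((Q-cen)@n).std())
E
```

```text
[ 0.01157576  0.09707628 -0.00163132] [0.01193337 0.10040678 0.00345565]
0.011 [[0.0993, 0.0005], [0.0895, 0.0005], [0.1088, 0.0004], [0.0978, -0.0091], [0.099, 0.0103]]
0.012 [[0.1, 0.001], [0.0901, 0.001], [0.1096, 0.001], [0.0985, -0.0085], [0.0997, 0.011]]
0.013 [[0.1007, 0.0016], [0.0907, 0.0016], [0.1103, 0.0016], [0.0992, -0.008], [0.1004, 0.0117]]
[ 0.01707889  0.07776357 -0.03003518] [-0.99999255  0.00302141  0.0024042 ] 0.0005968400986502498
```

Call:
drive_tool --pt "0.0015 0 0 0 0 0 -1" --pt "0.0015 0 0 0 0 0 -1" --pt "0 0 0 0 0 0 -1" --pt "0 0 0 0 0 0 -1"

```text
time_s: 12.38
eef_pos: [0.6064, 0.2154, 0.0976]
eef_rot: [0.636, 0.606, 0.364, -0.308]
wrist_force: [0.1, 0.4, -1.2]
opening: 0.155
```

```bash
python3 - <<'E'
from pl import *
T=pose(); print(ctrl.get_obs()['time_s'],ctrl.get_obs()['wrist_force'])
e=T[:3,:3]@E_+T[:3,3]-S; print('entry off U,lat,N',e@U,e@np.cross(N,U),e@N)
E
```

```text
12.375 [ 0.11963841  0.36567998 -1.2173805 ]
entry off U,lat,N -0.0011810570653276815 -0.00049739872757815 0.0008893182156870181
```

Call:
drive_tool --pt "0 -0.005 0 0 0 0 -1" --pt "0 -0.006 0 0 0 0 -1" --pt "0 -0.006 0 0 0 0 -1" --pt "0 -0.006 0 0 0 0 -1" --pt "0 -0.003 0 0 0 0 -1" --pt "0 0 0 0 0 0 -1" --pt "0 0 0 0 0 0 -1"

```text
time_s: 13.25
eef_pos: [0.5851, 0.2135, 0.0836]
eef_rot: [0.636, 0.606, 0.364, -0.308]
wrist_force: [0.5, 0.0, -3.2]
opening: 0.152
```

```bash
python3 - <<'E'
from pl import *
T=pose(); c=shot('wrist','w11.png'); np.save('pics/T11.npy',T); print(ctrl.get_obs()['time_s'],ctrl.get_obs()['wrist_force'])
e=T[:3,:3]@E_+T[:3,3]-S; print('entry off U,lat,N',e@U,e@np.cross(N,U),e@N)
im=c['img'][:,:,::-1][265:360,490:640]; cv2.imwrite('pics/w11z.png',cv2.resize(im,None,fx=5,fy=5,interpolation=cv2.INTER_CUBIC))
E
```

```text
13.3 [-0.56838251 -0.22955542 -1.65822234]
entry off U,lat,N -0.026767978810212464 -0.000527495814876957 0.0009017168227360982
```

View pics/w11z.png

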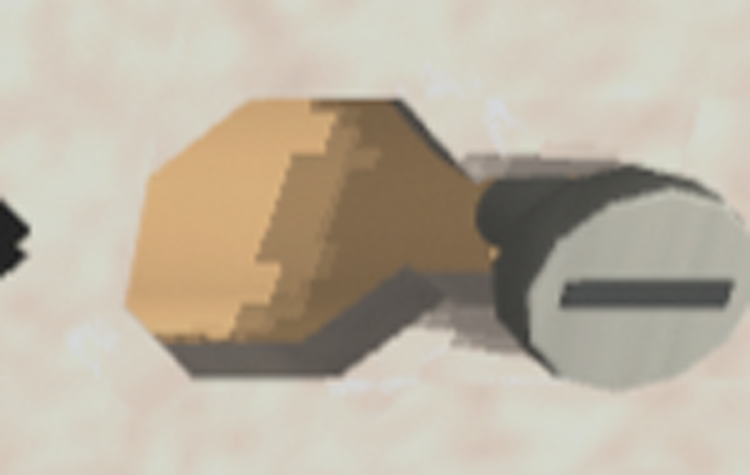

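Call:
drive_tool --pt "0.0003 -0.001 0 0 0 0 -1" --pt "0 -0.001 0 0 0 0 -1" --pt "0 0 0 0 0 0 -1" --pt "0 0 0 0 0 0 -1"

```text
time_s: 13.8
eef_pos: [0.5832, 0.2133, 0.082]
eef_rot: [0.636, 0.606, 0.364, -0.308]
wrist_force: [0.8, -0.3, -1.6]
opening: 0.152
```

```bash
cat > chk.py <<'E'
from pl import *
def head(T,c,x,pts,ox=490,oy=265,k=5):
    fx,fy,cx,cy=c['K']; A=np.linalg.inv(T)@c['W']; out=[]
    for a,b in pts:
        r=A[:3,:3]@np.array([(ox+a/k-cx)/fx,(oy+b/k-cy)/fy,1]); out.append((A[:3,3]+r*(x-A[0,3])/r[0])[1:].round(4).tolist())
    return out
E
python3 - <<'E'
from chk import *
T=np.load('pics/T11.npy'); c=load('w11'); P=(cloud(c)-T[:3,3])@T[:3,:3]; print('head x',P[315,615],P[330,615])
print(head(T,c,.0092,[(645,292),(528,292),(625,390)]))
T=pose(); print(ctrl.get_obs()['time_s'],ctrl.get_obs()['wrist_force'])
e=T[:3,:3]@E_+T[:3,3]-S; print('entry off U,lat,N',e@U,e@np.cross(N,U),e@N)
E
```

```text
head x [ 0.00913665  0.12266424 -0.00303681] [0.00990806 0.12511517 0.00465985]
[[0.1254, 0.001], [0.1155, 0.001], [0.1261, 0.0106]]
13.8 [ 0.77135161 -0.30339298 -1.63205054]
entry off U,lat,N -0.029235267757853668 -0.0005241852695556271 0.000466966976763084
```

Call:
drive_tool --pt "0 -0.001 0 0 0 0 -1" --pt "0 0 0 0 0 0 -1" --pt "0 0 0 0 0 0 -1"

```text
time_s: 14.18
eef_pos: [0.583, 0.2133, 0.0819]
eef_rot: [0.636, 0.607, 0.364, -0.308]
wrist_force: [2.9, 0.2, -1.1]
opening: 0.151
```

```bash
python3 - <<'E'
from chk import *
T=pose(); c=shot('wrist','w12.png'); np.save('pics/T12.npy',T); print(ctrl.get_obs()['time_s'],ctrl.get_obs()['wrist_force'])
e=T[:3,:3]@E_+T[:3,3]-S; print('entry off U,lat,N',e@U,e@np.cross(N,U),e@N)
im=c['img'][:,:,::-1][265:360,490:640]; cv2.imwrite('pics/w12z.png',cv2.resize(im,None,fx=5,fy=5,interpolation=cv2.INTER_CUBIC))
E
```

```text
14.225 [ 2.35934707  0.9616773  -1.48216854]
entry off U,lat,N -0.029449210381059833 -0.0004958689569223582 0.0007096600108003606
```

View pics/w12z.png

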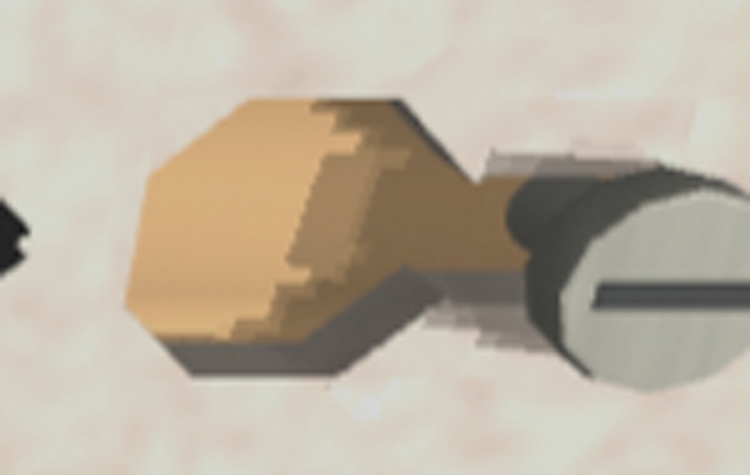

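Call:
drive_tool --pt "0.0006 0 0 0 0 0 -1" --pt "0 0 0 0 0 0 -1" --pt "0 0 0 0 0 0 -0.6" --pt "0 0 0 0 0 0 -0.3" --pt "0 0 0 0 0 0 0" --pt "0 0 0 0 0 0 0" --pt "0 0 0 0 0 0 0"

```text
time_s: 15.1
eef_pos: [0.5827, 0.2133, 0.0809]
eef_rot: [0.636, 0.606, 0.364, -0.308]
wrist_force: [0.5, 0.5, -0.1]
opening: 0.499
```

```bash
python3 - <<'E'
from chk import *
T=pose(); c=shot('wrist','w13.png'); np.save('pics/T13.npy',T); print(ctrl.get_obs()['time_s'],ctrl.get_obs()['wrist_force'])
e=T[:3,:3]@E_+T[:3,3]-S; print('entry off U,lat,N',e@U,e@np.cross(N,U),e@N)
E
```

```text
15.15 [-0.32394455 -0.12341132  0.2072989 ]
entry off U,lat,N -0.030227402220564734 -0.0005141316269150918 -0.00013016134109889623
```

View pics/w13.png

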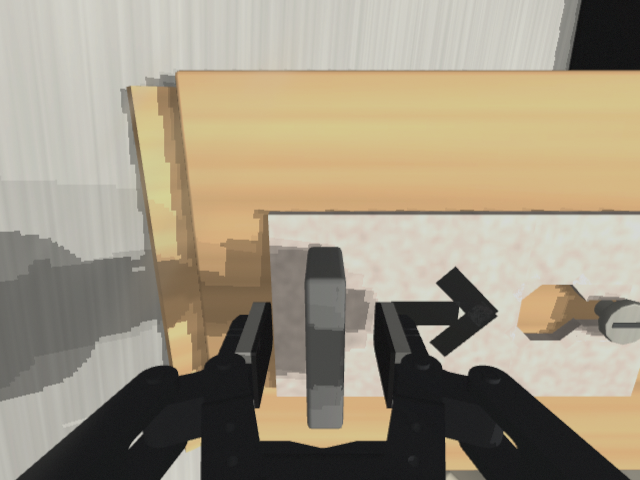

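Released cleanly; now I back off along the board's normal and check the result.

Call:
drive_tool --pt "-0.015 0 0 0 0 0 0" --pt "-0.025 0 0 0 0 0 0" --pt "-0.04 0 0 0 0 0 0" --pt "-0.04 0 0 0 0 0 0" --pt "-0.03 0 0 0 0 0 0" --pt "0 0 0 0 0 0 0" --pt "0 0 0 0 0 0 0"

```text
time_s: 16.02
eef_pos: [0.501, 0.2057, 0.2059]
eef_rot: [0.636, 0.606, 0.364, -0.308]
wrist_force: [0.6, 0.6, -0.7]
opening: 0.497
```

```bash
python3 - <<'E'
from chk import *
T=pose(); c=shot('wrist','w14.png'); np.save('pics/T14.npy',T); shot('top','t14.png'); shot('scene','s14.png'); print(ctrl.get_obs()['time_s'],ctrl.get_obs()['wrist_force'])
t=cv2.imread('pics/t14.png'); cv2.imwrite('pics/t14z.png',cv2.resize(t[130:330,100:500],(800,400),interpolation=cv2.INTER_CUBIC))
E
```

```text
16.175 [ 0.35013911 -0.24408216 -0.2969697 ]
```

View pics/w14.png

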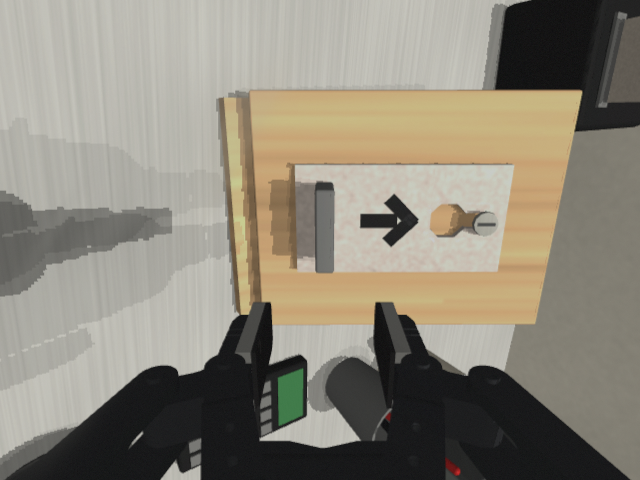

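View pics/t14z.png

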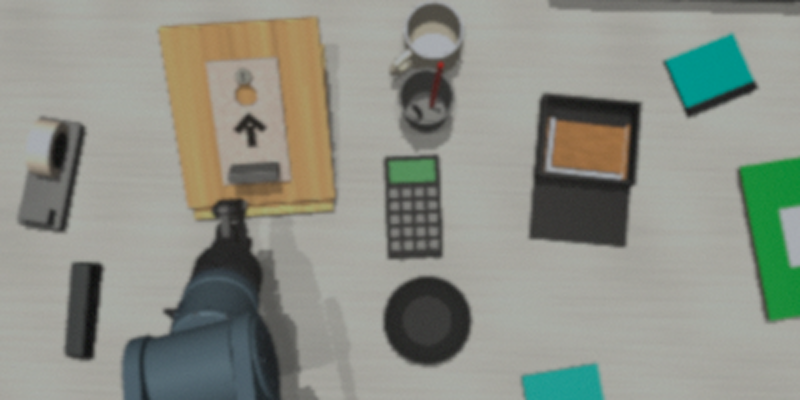

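```bash
python3 - <<'E'
from chk import *
c=load('w14'); P=cloud(c); g=c['img'].astype(int); hsv=cv2.cvtColor(c['img'],cv2.COLOR_RGB2HSV)
B=np.stack([(P-S)@U,(P-S)@np.cross(N,U),(P-S)@N],-1)
win=np.zeros((480,640),bool); win[160:275,290:516]=1
m=win&(hsv[...,1]<45)&(hsv[...,2]>150)&(abs(B[...,2]-.003)<.005)
Q=P[m]; cen=Q.mean(0);n=np.linalg.svd(Q-cen,full_matrices=False)[2][2]; n*=np.sign(n[2]); print('angle normal',np.degrees(np.arccos(n@N)),'height',np.median(B[m][:,2]),((Q-cen)@n).std())
k=cv2.morphologyEx(m.astype(np.uint8),cv2.MORPH_CLOSE,np.ones((45,45)))
v,u=np.where(k>0); rc=cv2.minAreaRect(np.stack([B[v,u,0],B[v,u,1]],1).astype(np.float32)); print('plate rect in screw frame (m)',rc)
hm=np.zeros((480,640),bool); hm[205:245,465:505]=1; hm&=(B[...,2]>.009)&(B[...,2]<.018); print('head',np.median(B[hm],0),hm.sum())
f=load('w2');print('dummy')
t0,t1=load('top0'),load('t14'); 
for n_,t in(('before',t0),('after',t1)):
    h=cv2.cvtColor(t['img'],cv2.COLOR_RGB2HSV); w=np.zeros((480,640),bool); w[170:225,365:425]=1; mm=w&(h[...,0]>5)&(h[...,0]<22)&(h[...,1]>90); v,u=np.where(mm); print(n_,u.mean(),v.mean(),mm.sum(),np.median(cloud(t)[mm],0))
E
```

```text
angle normal 0.09814999761204161 height 0.0029523536602426063 0.0006931889604219044
plate rect in screw frame (m) ((-0.06660838425159454, 0.01910584792494774), (0.12936940789222717, 0.17023056745529175), 89.95018005371094)
head [-0.00173301 -0.00075322  0.01162716] 490
dummy
before 396.53532008830024 200.73399558498897 906 [ 0.64118231 -0.2376678   0.04496094]
after 395.98196166854564 202.86471251409245 887 [ 0.63647646 -0.23763661  0.03903852]
```

```bash
python3 - <<'E'
from chk import *
t=load('t14'); h=cv2.cvtColor(t['img'],cv2.COLOR_RGB2HSV); w=np.zeros((480,640),bool); w[170:225,365:425]=1; mm=(w&(h[...,0]>5)&(h[...,0]<22)&(h[...,1]>90)).astype(np.uint8); mm=cv2.erode(mm,np.ones((3,3)))>0
Q=cloud(t)[mm]; cen=Q.mean(0); n=np.linalg.svd(Q-cen,full_matrices=False)[2][2]; print('pad top tilt deg',np.degrees(np.arccos(abs(n[2]))),((Q-cen)@n).std(),cen-np.array([.601,-.224,0]))
for n,b in(('top0','t14'),):
    a=load(n)['img'].astype(int); d=np.abs(a-load(b)['img']).max(2); print({k:int((d[v0:v1,u0:u1]>40).sum()) for k,(u0,v0,u1,v1) in dict(calc=(290,205,325,262),dish=(290,266,338,314),stap=(130,258,155,312),tape=(105,185,145,248),cup=(298,162,330,200),mug=(295,130,332,165),ledger=(468,203,542,292)).items()})
E
```

```text
pad top tilt deg 76.96667979165247 0.01627432580518502 [ 0.03517529 -0.01276631  0.04042881]
{'calc': 0, 'dish': 0, 'stap': 0, 'tape': 0, 'cup': 0, 'mug': 0, 'ledger': 0}
```

```bash
python3 - <<'E'
from chk import *
for f in('top0','t14'):
    t=load(f); h=cv2.cvtColor(t['img'],cv2.COLOR_RGB2HSV); w=np.zeros((480,640),bool); w[185:216,376:415]=1; mm=(w&(h[...,0]>5)&(h[...,0]<22)&(h[...,1]>90)).astype(np.uint8); mm=cv2.erode(mm,np.ones((5,5)))>0
    Q=cloud(t)[mm]
    for _ in range(5):
        X=np.c_[Q[:,:2]-Q[:,:2].mean(0),np.ones(len(Q))]; k=np.linalg.lstsq(X,Q[:,2],rcond=None)[0]; r=Q[:,2]-X@k; Q=Q[abs(r)<2*r.std()+1e-3]
    print(f,len(Q),k,r.std())
E
```

```text
top0 613 [-0.01277827 -0.00021321  0.04533619] 0.0030146213536804125
t14 595 [-0.01158567  0.00658073  0.03923732] 0.0026339878111253535
```

Pads lie flat (tilt below 0.02 rad), the stack has dropped 6 mm as expected, and the plate is home. I'm handing in.

```bash
python3 -c "
from h import *
print(hand_in())"
```

```text
the job is handed in; nothing more can be done
None
```

I drew the plate out by its grip bar, hung its keyhole on the screw, pulled it down until the slot end met the shank, let go and backed off. I handed the job in at about 16 s; the hand-in gives no verdict.

What the last checks showed:
- **Plate:** it lies flat on the board (0.1° off its plane), straight up the slope (about 0.05° off), and the seat is about 1 mm from the screw. The arm stood about 15 cm clear of the board with its wrist force near zero.
- **Pads:** the stack's top dropped 6 mm as expected and moved about 5 mm towards the tray's front bar. It tilts less than 0.02 rad and lies about 35 mm behind the tray's origin. I measured only the top pad; I judged the lower two by eye and by the height of the stack.
- **Bystanders:** the before and after top pictures show no change at any of the seven.

Two checks disagreed. A first plane fit on the pads gave a 77° tilt because of edge outliers, and the trimmed fit replaced it. In the plate outline fit, the width came out as 129 mm instead of 90 mm because the mask took in stray pixels. I used only its length (170 mm, correct) and its direction.

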